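Sort the clock wheels into their cleaning dishes

ROBOT

A 6-joint arm with a two-finger parallel gripper is mounted at the origin on the work surface. World frame = base frame: x ahead of the robot, y to its left, z up, the work surface at z = 0. Lengths are in m, angles in rad, forces in N, time in s.
With the tool pointing down it reaches from about 0.375 to 0.9 m from the base axis. Payload 3.1 kg.
Tool frame: the origin (TCP) lies midway between the tips of the shut fingers; the grasp point (between the pads) lies 19 mm behind it (manip.hold_point_z is the distance from the TCP to the grasp point, in m); x points along the fingers, y is the direction in which the jaws open and shut, and the axes are right-handed (so a half turn about x gives the same grasp; the last joint's range is limited). The gripper opens to 85 mm and grips with 20 to 120 N. Pads are 22 mm wide; open, the fingers measure 114 mm over their backs; the gripper's body (76 mm by 85 mm) begins 54 mm behind the grasp point. The pads swing forward as they close: fully open they stand 13 mm farther back than shut.
Start: joints at [-1.313, 0.527, 1.433, -0, 1.181, -0.178], TCP at [0.264, -0.567, 0.231] pointing down, gripper open.
Joint ranges: [-3.08, 3.08], [-0.75, 2.2], [0.22, 2.44], [-1.43, 4.57], [0, 2.65], [-2.85, 2.85]. Speed limits (rad/s): [2.79, 2.79, 3.14, 3.14, 3.14, 3.14].

INTERFACE

Orientations are given as a unit quaternion [x, y, z, w].
In Python, from station import manip, snapshot gives the robot as it stands.
- The arm moves only by the shell command python3 -m crank 'ROWS' [FORCE]. ROWS is JSON, a list of rows, each a list of 5 numbers: the finger opening in m, from 0 to 0.0854, then the shift along the tool's x, y, z in m, then the turn about the tool's x in rad. In form: [[grip, tx, ty, tz, yaw], ...]. A call has 1 to 5 rows; each row shifts and turns the commanded pose from where the row before left it, along the tool's axes as they then stand; what a row does not reach is not made up. A row lasts 1/10 s, in which the tool goes at most 50 mm and 8.59 degrees, less where a joint would pass 70% of its speed; a pose out of reach is approached as far as the arm can. A call is refused whole if a number of a shift passes 0.05 or a number of a turn 0.15, either way. A call with a gripper value outside its range is refused whole. The fingers move at their own pace and stop on an object; FORCE is the grip in N (left out, the last holds). Time passes only in rows, so rows that do not move let the fingers close. It gives the time, the measured TCP pose, the force and the opening at its end, in the units of the state.
- manip.sense(): the state, without advancing time (a new reading comes with each control period).
- snapshot(name): name is "side" or "top"; returns a dict with "image" (480x640x3 uint8, blue, green, red), "range_z" (480x640 float32, m along the optical axis (not along the pixel's ray), 0 where there is no reading), "vertical_fov" (degrees; the focal length in pixels is half the picture's height over the tangent of half this angle, whatever the lens; pixels are square), "cx", "cy" (the principal point, pixels), "distortion" ([k1, k2, p1, p2, k3] as OpenCV has them; the pictures are not rectified), "extrinsics" (4x4, takes a point from world to camera coordinates). Camera axes: x right, y up, looking along -z (the intrinsics and any distortion apply to the point x, -y, -z); pixel columns grow to the right and rows downward; lengths in m; the calibration is good to about 2 mm. A picture is of the moment at which its call begins.
- manip.sign_off(): hands the job in, once; it reports no verdict.
The state is a dict: "t": time; "q": joint angles; "qd": joint speeds; "tau": joint torques, N m; "tcp_pos": TCP position; "tool_rot": TCP orientation; "force": force on the tool from outside, world axes, zero at the start; "ft_torque": the same for the moment, N m; "finger_gap": opening from 0.0 (shut) to 1.0 (fully open).
Only numpy, scipy, OpenCV 4.12 (cv2) and the standard library are available. Lean on these libraries where they do the work, as an engineer would, in place of code of your own. Each camera call takes 0.05 s, during which the arm holds its last target.

TASK

Pick out the three toothed brass wheels of the dismantled clock and put each into the round metal dish of its own size: the large wheel in the large dish, the medium in the medium, the small in the small, each lying flat on the dish floor with its shaft upright. Set them down, do not drop them. Leave the smooth brass disc, the smooth drum, the oil bottle and the loupe where they are.

Things in the scene. Friction and masses are not known exactly. Their poses are not given: they have to be found in the camera images.
- wheel_large: Large clock wheel: flat toothed brass gear, 72 mm across, 5 mm thick, four spokes with gaps, lying flat. To lift it by: a round steel shaft 12 mm in diameter, upright at its centre, up to 48 mm above the underside (thin pin to 52 mm); hub 18 mm across up to 9 mm. Origin: centre of underside, z up along the shaft. 30 to 120 g. Centres of neighbouring things are at least 110 mm away.
- wheel_medium: Medium clock wheel: flat toothed brass gear, 56 mm across, 5 mm thick, four spokes with gaps, lying flat. To lift it by: a round steel shaft 12 mm in diameter, upright at its centre, up to 48 mm above the underside (thin pin to 52 mm); hub 18 mm across up to 9 mm. Origin: centre of underside, z up along the shaft. 30 to 120 g. Centres of neighbouring things are at least 110 mm away.
- wheel_small: Small clock wheel: flat toothed brass gear, 40 mm across, 5 mm thick, four spokes with gaps, lying flat. To lift it by: a round steel shaft 12 mm in diameter, upright at its centre, up to 48 mm above the underside (thin pin to 52 mm); hub 18 mm across up to 9 mm. Origin: centre of underside, z up along the shaft. 30 to 120 g. Centres of neighbouring things are at least 110 mm away.
- dish_large: The large parts dish: a low round plain metal dish, 92 mm across inside, 98 mm outside, 14 mm high, open at the top, with a flat floor 3 mm thick. Fixed to the bench, it does not slide. Origin: centre of its underside, on the bench; the inner floor is 3 mm above it.
- dish_medium: The medium parts dish: a low round plain metal dish, 76 mm across inside, 82 mm outside, 14 mm high, open at the top, with a flat floor 3 mm thick. Fixed to the bench, it does not slide. Origin: centre of its underside, on the bench; the inner floor is 3 mm above it.
- dish_small: The small parts dish: a low round plain metal dish, 60 mm across inside, 66 mm outside, 14 mm high, open at the top, with a flat floor 3 mm thick. Fixed to the bench, it does not slide. Origin: centre of its underside, on the bench; the inner floor is 3 mm above it.
- plain_disc: Not a wheel to be moved: a solid smooth brass disc 56 mm across, 6 mm thick, without teeth, spokes or gaps, with the same upright steel arbor (to 52 mm). Loose. Origin: centre of its underside.
- barrel: Not a wheel to be moved: the mainspring barrel, a smooth solid-looking brass drum 50 mm across and 24 mm high without teeth, with an upright steel arbor 12 mm in diameter to 41 mm above the bench (thin pin to 45 mm). Loose. Origin: centre of its underside.
- oil_bottle: Bystander: a small amber oil bottle, 28 mm in diameter, 65 mm high, standing. Loose. Origin: centre of its underside.
- loupe: Bystander: a black eyepiece loupe, a cone 38 mm across at the foot, 26 mm at the top, 28 mm high. Loose. Origin: centre of its underside.
Mind the look-alikes: they are no part of the job. Leave any green look-alike of the wheel_small alone. What is shaped like the wheel_medium but blue is not meant.

How it is judged:
By the outcome, as a careful person would: the job done as asked, in the order asked, and still so for the second after the job is handed in, with the robot touching nothing.
It also fails if it takes over 83 s, if anything falls off the work surface, if the arm or the gripper's body presses on something with over 40 N, if the wrist force passes 120 N, or if a joint passes its speed limit or range.

## Working session

There is one attempt and no reset: what is moved stays moved. The work goes in short steps, Python scripts to look and compute and a shell command to move; the robot and the scene stay as the last step left them, time stands still between calls to the robot, and variables do not carry over. Pictures are saved under pics/ and viewed, and the job is handed in when it is done.

```bash
ls; mkdir -p pics; python3 - <<'E'
from station import manip, snapshot
import cv2,pickle
s=manip.sense();print(s)
for n in("top","side"):
    d=snapshot(n);cv2.imwrite(f"pics/{n}0.png",d["image"]);pickle.dump(d,open(f"{n}0.pkl","wb"))
    print(n,{k:v for k,v in d.items() if k not in("image","range_z")})
E
```

```text
pics
{'t': 0.0, 'q': array([-1.31349271e+00,  5.28483996e-01,  1.43392139e+00,  3.06391578e-06,
        1.18141596e+00, -1.78511838e-01]), 'qd': array([-0.00066382,  0.00010536,  0.0019386 ,  0.00084624,  0.00017088,
       -0.00025881]), 'tau': array([ 1.85778840e-04, -4.42346764e+01, -1.78025526e+01, -5.54591099e-05,
        8.43731541e-03, -2.56036472e-06]), 'tcp_pos': array([ 0.26367515, -0.56584998,  0.23031661]), 'tool_rot': array([-0.69035468, -0.1536544 ,  0.69041475, -0.15207962]), 'force': array([-0.08166484, -0.02185924,  0.12983073]), 'ft_torque': array([ 0.01086353,  0.01474659, -0.02229462]), 'finger_gap': 0.9977062518067863}
top {'vertical_fov': 48.467368957986295, 'cx': 314.6406318051197, 'cy': 236.61076784360412, 'distortion': array([-0.08921254,  0.        ,  0.        ,  0.        ,  0.        ]), 'extrinsics': array([[-6.22502247e-04, -9.99993780e-01, -3.47156079e-03,
         4.26767523e-02],
       [ 9.84894670e-01, -1.21420838e-03,  1.73150268e-01,
        -4.80369267e-01],
       [-1.73153407e-01, -3.31133529e-03,  9.84889300e-01,
        -9.16109388e-01],
       [ 0.00000000e+00,  0.00000000e+00,  0.00000000e+00,
         1.00000000e+00]])}
side {'vertical_fov': 57.709630256629794, 'cx': 313.8682559242553, 'cy': 235.7463720991827, 'distortion': array([-0.05054912,  0.        ,  0.        ,  0.        ,  0.        ]), 'extrinsics': array([[-0.82782726, -0.56089475,  0.00995528,  0.40142304],
       [ 0.38304071, -0.55218822,  0.74051873, -0.21450372],
       [-0.40985588,  0.61683487,  0.67196198, -0.61602454],
       [ 0.        ,  0.        ,  0.        ,  1.        ]])}
```

View pics/top0.png

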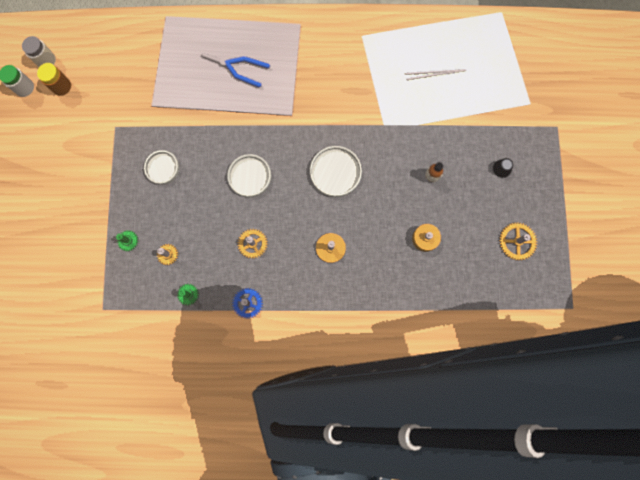

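View pics/side0.png

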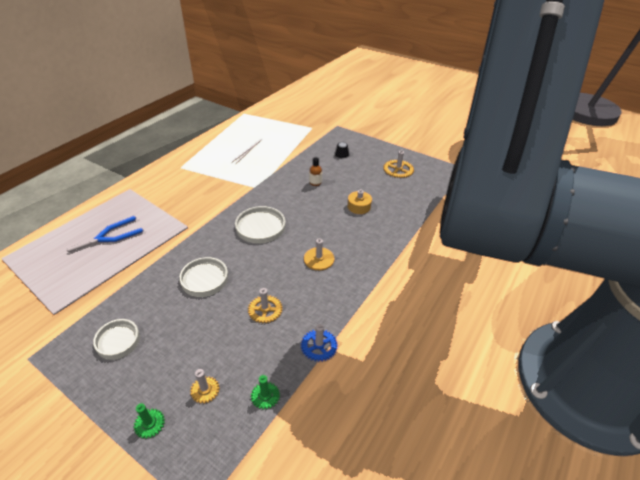

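```bash
cat > h.py <<'E'
import numpy as np,cv2,pickle
from scipy.optimize import least_squares
def K(d):
    f=240/np.tan(np.radians(d["vertical_fov"]/2)); return np.array([[f,0,d["cx"]],[0,f,d["cy"]],[0,0,1.]])
def rays(d,px):
    u=cv2.undistortPoints(np.asarray(px,float).reshape(-1,1,2),K(d),d["distortion"]).reshape(-1,2)
    c=np.c_[u[:,0],-u[:,1],-np.ones(len(u))]
    E=d["extrinsics"];R=E[:3,:3];return -R.T@E[:3,3], c@R
def plane(d,px,z):
    o,v=rays(d,px);return o+v*((z-o[2])/v[:,2])[:,None]
def proj(d,P):
    E=d["extrinsics"];c=np.atleast_2d(P)@E[:3,:3].T+E[:3,3]
    c=c*[1,-1,-1];return cv2.projectPoints(c,np.zeros(3),np.zeros(3),K(d),d["distortion"])[0].reshape(-1,2)
E
python3 - <<'E'
from h import *
for n in("top","side"):
    d=pickle.load(open(n+"0.pkl","rb"));im=d["image"]
    hsv=cv2.cvtColor(im,cv2.COLOR_BGR2HSV)
    m=cv2.inRange(hsv,(10,140,70),(28,255,255)); w=cv2.inRange(hsv,(15,0,150),(45,70,255))
    # restrict to mat
    g=plane(d,np.stack(np.meshgrid(np.arange(640),np.arange(480)),-1).reshape(-1,2),0.0).reshape(480,640,3)
    mat=((g[...,0]>.32)&(g[...,0]<.66)&(abs(g[...,1])<.42)).astype(np.uint8)*255
    if n=="top": print("mat corners",plane(d,[(115,127),(557,127),(572,308),(104,309)],0).round(3))
    for nm,mm,z in(("brass",m,.005),("white",w,.014)):
        mm=cv2.morphologyEx(mm&mat,cv2.MORPH_CLOSE,np.ones((3,3)))
        cs,_=cv2.findContours(mm,cv2.RETR_EXTERNAL,cv2.CHAIN_APPROX_NONE)
        for c in cs:
            if cv2.contourArea(c)<80: continue
            P=plane(d,c.reshape(-1,2),z)[:,:2].astype(np.float32)
            (x,y),r=cv2.minEnclosingCircle(P*1000)
            print(n,nm,c.reshape(-1,2).mean(0).round(),"ctr mm",round(x,1),round(y,1),"dia",round(2*r,1))
    if n=="top":
        out=np.hstack([cv2.resize(im[210:290,x-40:x+40],(260,260),interpolation=cv2.INTER_CUBIC) for x in(518,253,167)])
        cv2.imwrite("pics/crop0.png",out)
E
```

```text
mat corners [[ 0.709  0.438 -0.   ]
 [ 0.709 -0.441  0.   ]
 [ 0.351 -0.44   0.   ]
 [ 0.351  0.435  0.   ]]
top brass [168. 254.] ctr mm 453.6 318.1 dia 37.4
top brass [330. 248.] ctr mm 466.4 13.6 dia 54.8
top brass [252. 243.] ctr mm 474.7 159.2 dia 52.8
top brass [426. 237.] ctr mm 485.6 -166.8 dia 52.0
top brass [518. 241.] ctr mm 478.3 -341.1 dia 69.9
top white [249. 174.] ctr mm 605.0 166.7 dia 84.2
top white [336. 171.] ctr mm 613.1 2.4 dia 99.6
top white [161. 166.] ctr mm 622.8 337.4 dia 68.4
side brass [204. 390.] ctr mm 452.7 319.5 dia 38.3
side brass [265. 308.] ctr mm 473.1 160.5 dia 54.0
side brass [319. 258.] ctr mm 464.5 14.8 dia 56.4
side brass [359. 202.] ctr mm 487.2 -172.3 dia 72.4
side brass [399. 168.] ctr mm 476.5 -338.3 dia 70.6
side white [117. 334.] ctr mm 620.8 337.4 dia 67.2
side white [203. 274.] ctr mm 602.9 167.4 dia 84.1
side white [263. 220.] ctr mm 611.1 3.8 dia 100.2
```

View pics/crop0.png

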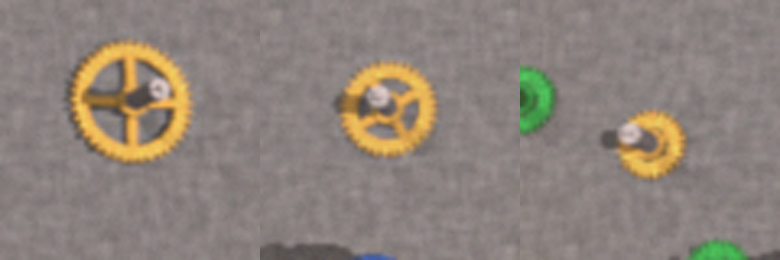

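Candidates in the top view, by pixel:
- Large: brass spoked (518,241). Medium: brass spoked (253,243). Small: brass toothed (167,255).
- Not meant: blue (248,303), green (127,240) and (188,294), smooth disc (331,248), barrel (428,237).

The crop shows all three chosen ones are brass with teeth and spokes. I'll go large, then medium, then small.

```bash
cat > go.py <<'E'
import sys,numpy as np
from scipy.spatial.transform import Rotation as R
from station import manip
s=manip.sense();r=R.from_quat(s["tool_rot"]);M=r.as_matrix()
p=s["tcp_pos"]
print("t",round(s["t"],2),"tcp",p.round(4),"gap",round(s["finger_gap"]*.0854,4),"F",s["force"].round(1),"q",s["q"].round(2))
print("axes x",M[:,0].round(3),"y",M[:,1].round(3),"z",M[:,2].round(3))
for i in range(1,len(sys.argv),3):
    t=np.array(list(map(float,sys.argv[i:i+3])))
    print("target",t,"tool shift",(M.T@(t-p)).round(4))
E
python3 go.py .4774 -.3397 .12 .4774 -.3397 .017
```

```text
t 0.1 tcp [ 0.2637 -0.5659  0.2304] gap 0.0856 F [ 0.7 -0.2  1.1] q [-1.31  0.53  1.43  0.    1.18 -0.18]
axes x [-0.     0.002 -1.   ] y [ 0.422 -0.907 -0.002] z [-0.907 -0.422 -0.   ]
target [ 0.4774 -0.3397  0.12  ] tool shift [ 0.1107 -0.1147 -0.2892]
target [ 0.4774 -0.3397  0.017 ] tool shift [ 0.2137 -0.1145 -0.2891]
```

```bash
python3 -m crank '[[0.04,0,-0.0115,-0.029,0],[0.04,0.01,-0.0115,-0.029,0],[0.04,0.01,-0.0115,-0.029,0],[0.04,0.01,-0.0115,-0.029,0],[0.04,0.01,-0.0115,-0.029,0]]' 40
python3 -m crank '[[0.04,0.014,-0.0115,-0.029,0],[0.04,0.014,-0.0115,-0.029,0],[0.04,0.014,-0.0115,-0.029,0],[0.04,0.014,-0.0115,-0.029,0],[0.04,0.014,-0.0115,-0.028,0]]'
python3 -m crank '[[0.04,0,0,0,0],[0.04,0,0,0,0]]'
python3 go.py .4774 -.3397 .12 .4774 -.3397 .017
python3 - <<'E'
from station import snapshot
import cv2
d=snapshot("side");cv2.imwrite("pics/s1.png",d["image"])
E
```

```text
t: 0.6
tcp_pos: [0.3715, -0.452, 0.1906]
tool_rot: [-0.69, -0.153, 0.69, -0.152]
force: [-0.7, -1.1, 0.4]
finger_gap: 0.467
t: 1.1
tcp_pos: [0.4779, -0.3391, 0.1204]
tool_rot: [-0.69, -0.153, 0.69, -0.153]
force: [0.6, -0.4, 0.0]
finger_gap: 0.467
t: 1.3
tcp_pos: [0.4773, -0.3396, 0.1207]
tool_rot: [-0.69, -0.154, 0.691, -0.153]
force: [0.4, 0.5, -0.4]
finger_gap: 0.466
t 1.3 tcp [ 0.4773 -0.3396  0.1207] gap 0.0398 F [ 0.4  0.5 -0.4] q [-0.81  0.62  1.63 -0.    0.89  0.32]
axes x [-0.001  0.001 -1.   ] y [ 0.424 -0.906 -0.001] z [-0.906 -0.424  0.001]
target [ 0.4774 -0.3397  0.12  ] tool shift [ 0.0007  0.0001 -0.    ]
target [ 0.4774 -0.3397  0.017 ] tool shift [ 1.037e-01  2.000e-04 -1.000e-04]
```

View pics/s1.png

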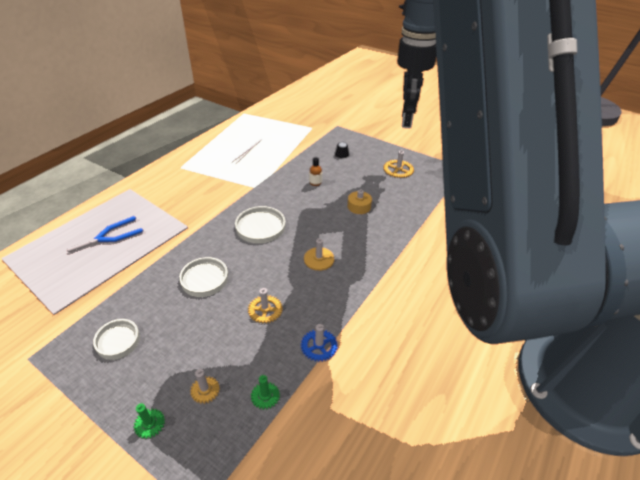

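The open jaws at (408,115) are above the large wheel at (399,168). Descending and gripping.

```bash
python3 -m crank '[[0.04,0.025,0,0,0],[0.04,0.025,0,0,0],[0.04,0.025,0,0,0],[0.04,0.018,0,0,0],[0.04,0.009,0,0,0]]'
python3 -m crank '[[0.04,0,0,0,0],[0.005,0,0,0,0],[0.005,0,0,0,0],[0.005,0,0,0,0],[0.005,0,0,0,0]]' 40
python3 -m crank '[[0.005,0,0,0,0],[0.005,0,0,0,0],[0.005,-0.005,0,0,0],[0.005,-0.01,0,0,0],[0.005,-0.01,0,0,0]]' 40
python3 go.py .612 .003 .1
python3 - <<'E'
from station import snapshot
import cv2
d=snapshot("side");cv2.imwrite("pics/s2.png",cv2.resize(d["image"][80:230,320:520],(800,600)))
E
```

```text
t: 1.85
tcp_pos: [0.4761, -0.3413, 0.0183]
tool_rot: [-0.69, -0.153, 0.691, -0.152]
force: [-0.5, 0.0, -0.1]
finger_gap: 0.472
t: 2.35
tcp_pos: [0.478, -0.3413, 0.0206]
tool_rot: [0.691, 0.152, -0.69, 0.154]
force: [0.1, -0.8, 5.3]
finger_gap: 0.125
t: 2.85
tcp_pos: [0.4771, -0.3398, 0.0447]
tool_rot: [-0.69, -0.153, 0.691, -0.153]
force: [0.6, 0.4, -1.9]
finger_gap: 0.124
t 2.85 tcp [ 0.4771 -0.3398  0.0447] gap 0.0106 F [ 0.6  0.4 -1.9] q [-0.81  0.74  1.66  0.    0.74  0.33]
axes x [-0.001  0.001 -1.   ] y [ 0.422 -0.906 -0.001] z [-0.906 -0.422  0.   ]
target [0.612 0.003 0.1  ] tool shift [-0.0551 -0.2538 -0.267 ]
```

View pics/s2.png

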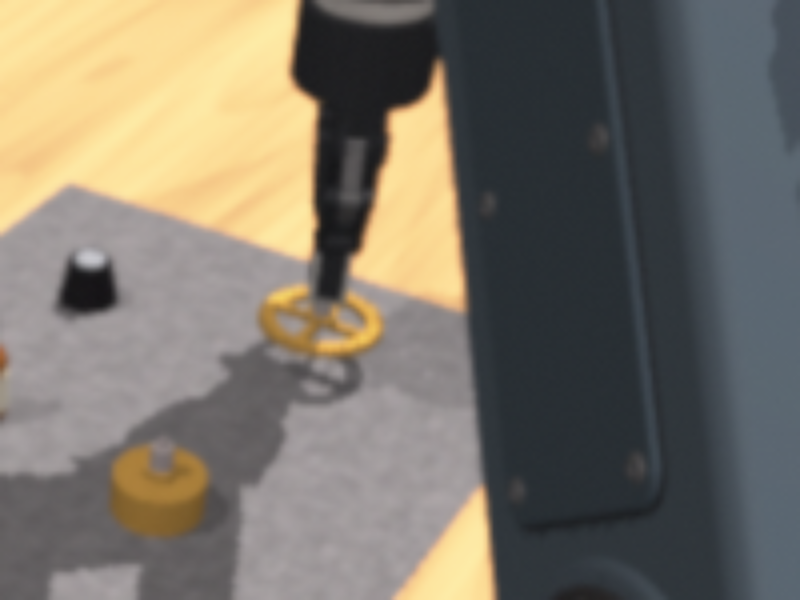

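The large wheel is held level by its shaft at crop (325,300), clear of the mat. Lifting higher, then carrying it to the large dish.

```bash
python3 -m crank '[[0.005,-0.02,0,0,0],[0.005,-0.02,0,0,0],[0.005,-0.02,-0.01,-0.01,0],[0.005,0,-0.02,-0.02,0],[0.005,0,-0.022,-0.024,0]]'
python3 -m crank '[[0.005,0,-0.025,-0.027,0],[0.005,0,-0.025,-0.027,0],[0.005,0,-0.025,-0.027,0],[0.005,0,-0.025,-0.027,0],[0.005,0,-0.025,-0.027,0]]'
python3 -m crank '[[0.005,0,-0.025,-0.027,0],[0.005,0,-0.025,-0.025,0],[0.005,0,-0.017,-0.018,0],[0.005,0,-0.01,-0.008,0],[0.005,0,0,0,0]]'
python3 -m crank '[[0.005,0,0,0,0],[0.005,0,0,0,0]]'
python3 go.py .612 .003 .0225
python3 - <<'E'
from station import snapshot
import cv2
import numpy as np
a=snapshot("side");d=snapshot("top");cv2.imwrite("pics/s3.png",np.hstack([cv2.resize(x["image"],(400,300)) for x in (a,d)]))
E
```

```text
t: 3.4
tcp_pos: [0.5048, -0.2707, 0.1057]
tool_rot: [0.691, 0.151, -0.69, 0.153]
force: [1.3, -0.5, -0.3]
finger_gap: 0.12
t: 3.9
tcp_pos: [0.5743, -0.0985, 0.1047]
tool_rot: [0.69, 0.153, -0.69, 0.153]
force: [-0.0, -0.3, -1.7]
finger_gap: 0.129
t: 4.4
tcp_pos: [0.612, 0.0042, 0.1044]
tool_rot: [-0.69, -0.154, 0.69, -0.154]
force: [-0.4, -0.6, -0.3]
finger_gap: 0.124
t: 4.6
tcp_pos: [0.6116, 0.0013, 0.1043]
tool_rot: [-0.69, -0.152, 0.691, -0.152]
force: [-0.4, -0.6, -0.7]
finger_gap: 0.126
t 4.6 tcp [0.6116 0.0013 0.1043] gap 0.0108 F [-0.4 -0.6 -0.7] q [-0.18  0.67  1.57 -0.    0.9   0.96]
axes x [-0.001 -0.    -1.   ] y [ 0.421 -0.907  0.   ] z [-0.907 -0.421  0.001]
target [0.612  0.003  0.0225] tool shift [ 0.0818 -0.0014 -0.0011]
```

View pics/s3.png

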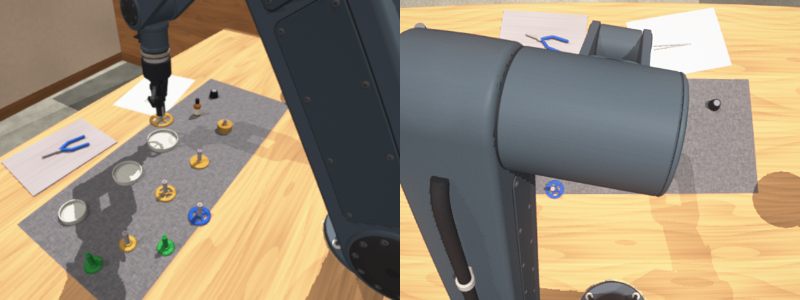

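The wheel is over the large dish in the side view at (161,122), with the dish at (163,140). Lowering in steps.

```bash
python3 -m crank '[[0.005,0.02,-0.001,-0.001,0],[0.005,0.02,0,0,0],[0.005,0.02,0,0,0],[0.005,0.012,0,0,0],[0.005,0.004,0,0,0]]'
python3 -m crank '[[0.005,0.002,0,0,0],[0.005,0,0,0,0],[0.005,0.001,0,0,0],[0.005,0,0,0,0]]'
python3 go.py .612 .003 .0225
python3 - <<'E'
from station import snapshot
import cv2
d=snapshot("side");cv2.imwrite("pics/s4.png",cv2.resize(d["image"][150:270,180:340],(800,600)))
E
```

```text
t: 5.2
tcp_pos: [0.6116, 0.0034, 0.0269]
tool_rot: [-0.69, -0.153, 0.691, -0.152]
force: [0.3, 0.9, -1.5]
finger_gap: 0.122
t: 5.6
tcp_pos: [0.6131, 0.004, 0.026]
tool_rot: [0.691, 0.153, -0.69, 0.153]
force: [-0.3, 0.4, -1.5]
finger_gap: 0.123
t 5.6 tcp [0.6131 0.004  0.026 ] gap 0.0105 F [-0.3  0.4 -1.5] q [-0.18  0.79  1.6   0.    0.75  0.96]
axes x [ 0.001 -0.    -1.   ] y [ 0.422 -0.907  0.001] z [-0.907 -0.422 -0.001]
target [0.612  0.003  0.0225] tool shift [0.0035 0.0004 0.0014]
```

View pics/s4.png

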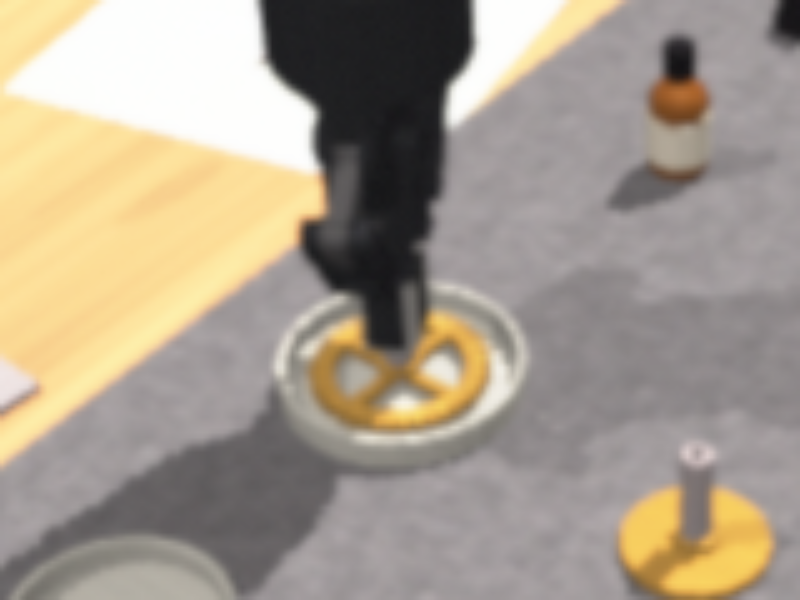

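The wheel sits well inside the dish, still a few mm up. Continuing in 1 mm steps until contact.

```bash
python3 -m crank '[[0.005,0.001,0,0,0],[0.005,0,0,0,0],[0.005,0.001,0,0,0],[0.005,0,0,0,0]]'
python3 -m crank '[[0.005,0.001,0,0,0],[0.005,0,0,0,0],[0.005,0,0,0,0]]'

```

```text
t: 6.05
tcp_pos: [0.6127, 0.0041, 0.0237]
tool_rot: [0.69, 0.153, -0.69, 0.153]
force: [-0.3, 0.2, 0.6]
finger_gap: 0.123
t: 6.35
tcp_pos: [0.6127, 0.0041, 0.0236]
tool_rot: [0.691, 0.153, -0.69, 0.153]
force: [-2.3, 0.3, 7.6]
finger_gap: 0.123
```

Contact at 7.6 N. Releasing and rising.

```bash
python3 -m crank '[[0.02,0,0,0,0],[0.02,0,0,0,0],[0.04,0,0,0,0],[0.04,0,0,0,0],[0.04,0,0,0,0]]'
python3 -m crank '[[0.04,-0.01,0,0,0],[0.04,-0.02,0,0,0],[0.04,-0.03,0,0,0],[0.04,-0.03,0,0,0],[0.04,0,0,0,0]]'
python3 go.py .4739 .1598 .115
python3 - <<'E'
from station import snapshot
import cv2
d=snapshot("side");cv2.imwrite("pics/s5.png",cv2.resize(d["image"][150:270,180:340],(800,600)))
E
```

```text
t: 6.85
tcp_pos: [0.6125, 0.004, 0.0221]
tool_rot: [-0.69, -0.153, 0.69, -0.153]
force: [0.8, -0.4, 0.3]
finger_gap: 0.467
t: 7.35
tcp_pos: [0.6159, 0.0035, 0.1173]
tool_rot: [0.694, 0.152, -0.687, 0.154]
force: [1.7, 0.5, -0.2]
finger_gap: 0.471
t 7.35 tcp [0.6159 0.0035 0.1173] gap 0.0403 F [ 1.7  0.5 -0.2] q [-0.18  0.66  1.56  0.    0.92  0.96]
axes x [ 0.01  -0.002 -1.   ] y [ 0.422 -0.906  0.006] z [-0.906 -0.422 -0.008]
target [0.4739 0.1598 0.115 ] tool shift [ 0.0007 -0.2016  0.0627]
```

View pics/s5.png

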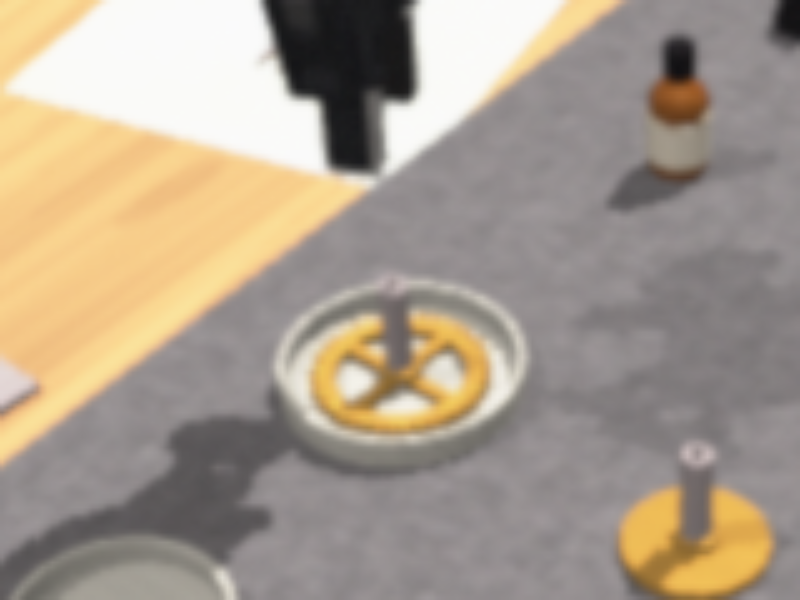

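The large wheel lies flat in its dish at crop (400,375), shaft upright. Next the medium wheel.

```bash
python3 -m crank '[[0.04,0,-0.015,0.004,0],[0.04,0,-0.025,0.007,0],[0.04,0,-0.03,0.009,0],[0.04,0,-0.03,0.009,0],[0.04,0,-0.03,0.009,0]]'
python3 -m crank '[[0.04,0,-0.03,0.009,0],[0.04,0,-0.025,0.007,0],[0.04,0,-0.015,0.005,0],[0.04,0,0,0,0],[0.04,0,0,0,0]]'
python3 go.py .4739 .1598 .0195
python3 - <<'E'
from station import snapshot
import cv2
d=snapshot("side");cv2.imwrite("pics/s6.png",cv2.resize(d["image"][200:350,180:380],(800,600)))
E
```

```text
t: 7.9
tcp_pos: [0.52, 0.1072, 0.1109]
tool_rot: [-0.689, -0.153, 0.692, -0.152]
force: [-0.1, 1.1, 0.4]
finger_gap: 0.468
t: 8.4
tcp_pos: [0.4749, 0.1604, 0.112]
tool_rot: [0.69, 0.153, -0.69, 0.153]
force: [-0.1, -0.6, -0.3]
finger_gap: 0.469
t 8.4 tcp [0.4749 0.1604 0.112 ] gap 0.04 F [-0.1 -0.6 -0.3] q [ 0.1   0.55  1.85 -0.    0.74  1.24]
axes x [ 0. -0. -1.] y [ 0.423 -0.906  0.   ] z [-0.906 -0.423  0.   ]
target [0.4739 0.1598 0.0195] tool shift [0.0925 0.0001 0.0011]
```

View pics/s6.png

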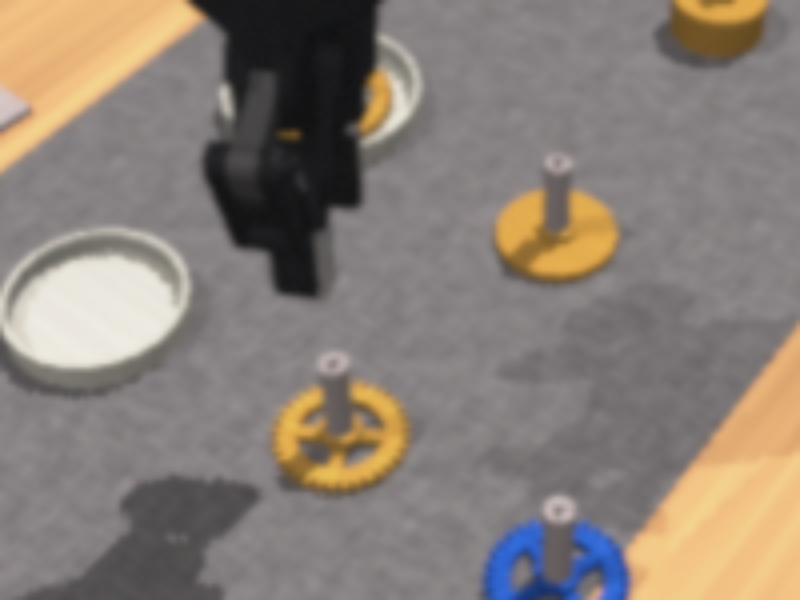

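The jaws (crop 300,280) are over the medium brass wheel (340,435); the blue one (557,565) is well away.

```bash
python3 -m crank '[[0.04,0.025,0,0,0],[0.04,0.025,0,0,0],[0.04,0.022,0,0,0],[0.04,0.014,0,0,0],[0.04,0.007,0,0.001,0]]'
python3 -m crank '[[0.04,0,0,0,0],[0.005,0,0,0,0],[0.005,0,0,0,0],[0.005,0,0,0,0],[0.005,0,0,0,0]]' 40
python3 -m crank '[[0.005,0,0,0,0],[0.005,0,0,0,0],[0.005,-0.005,0,0,0],[0.005,-0.01,0,0,0],[0.005,-0.01,0,0,0]]' 40
python3 go.py .604 .167 .1
python3 - <<'E'
from station import snapshot
import cv2
d=snapshot("side");cv2.imwrite("pics/s7.png",cv2.resize(d["image"][200:350,180:380],(800,600)))
E
```

```text
t: 8.95
tcp_pos: [0.4746, 0.1589, 0.0179]
tool_rot: [-0.69, -0.152, 0.691, -0.152]
force: [0.2, 0.5, 0.4]
finger_gap: 0.465
t: 9.45
tcp_pos: [0.4745, 0.16, 0.0201]
tool_rot: [0.691, 0.153, -0.69, 0.153]
force: [-0.1, -0.7, 3.4]
finger_gap: 0.124
t: 9.95
tcp_pos: [0.4734, 0.16, 0.0449]
tool_rot: [-0.69, -0.153, 0.691, -0.153]
force: [-0.3, 0.5, -1.1]
finger_gap: 0.125
t 9.95 tcp [0.4734 0.16   0.0449] gap 0.0107 F [-0.3  0.5 -1.1] q [0.1  0.68 1.89 0.   0.58 1.24]
axes x [-0.001 -0.    -1.   ] y [ 0.422 -0.907 -0.   ] z [-0.906 -0.422  0.001]
target [0.604 0.167 0.1  ] tool shift [-0.0553  0.0488 -0.1213]
```

View pics/s7.png

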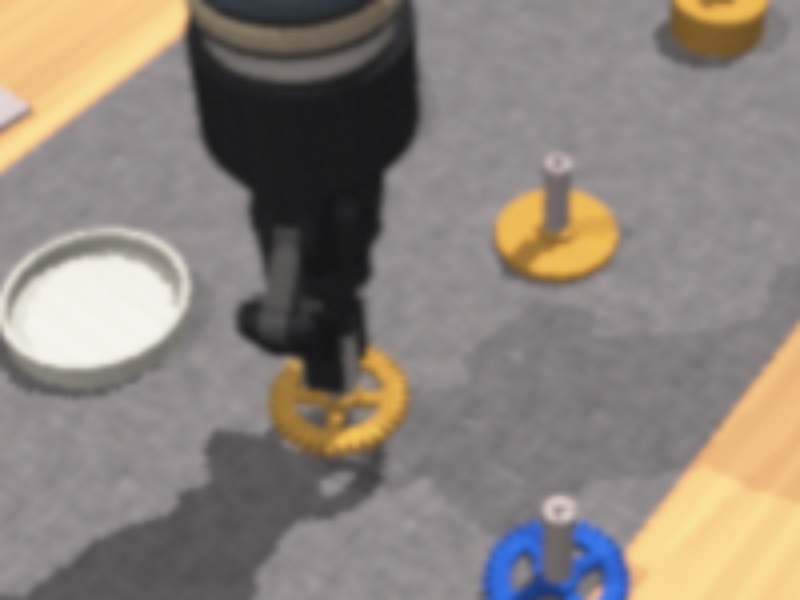

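The medium wheel is held level (crop 340,400). Carrying it to its dish.

```bash
python3 -m crank '[[0.005,-0.02,0,0,0],[0.005,-0.02,0.005,-0.01,0],[0.005,0,0.01,-0.024,0],[0.005,0,0.01,-0.026,0],[0.005,0,0.01,-0.026,0]]'
python3 -m crank '[[0.005,0,0.009,-0.022,0],[0.005,0,0.005,-0.013,0],[0.005,0,0,0,0],[0.005,0,0,0,0]]'
python3 go.py .604 .167 .0225
python3 - <<'E'
from station import snapshot
import cv2
d=snapshot("side");cv2.imwrite("pics/s8.png",cv2.resize(d["image"][200:350,120:320],(800,600)))
E
```

```text
t: 10.5
tcp_pos: [0.5674, 0.1647, 0.0852]
tool_rot: [0.691, 0.153, -0.69, 0.153]
force: [-0.7, 0.6, 0.0]
finger_gap: 0.126
t: 10.9
tcp_pos: [0.603, 0.1666, 0.0842]
tool_rot: [-0.69, -0.153, 0.691, -0.153]
force: [-0.2, -0.9, -1.3]
finger_gap: 0.124
t 10.9 tcp [0.603  0.1666 0.0842] gap 0.0106 F [-0.2 -0.9 -1.3] q [0.09 0.72 1.54 0.   0.88 1.23]
axes x [-0.002 -0.    -1.   ] y [ 0.422 -0.907 -0.001] z [-0.907 -0.422  0.002]
target [0.604  0.167  0.0225] tool shift [ 0.0617  0.0001 -0.0012]
```

View pics/s8.png

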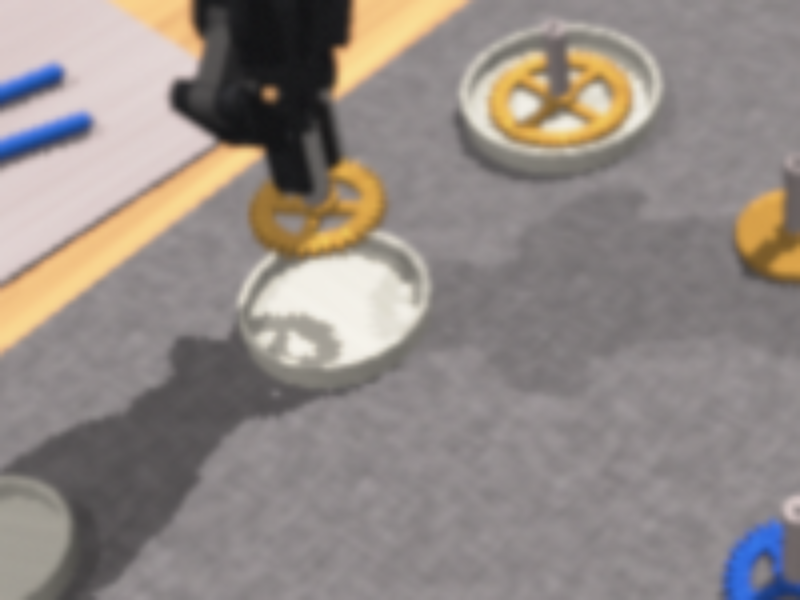

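Wheel (crop 318,205) above the dish (335,305). Lowering.

```bash
python3 -m crank '[[0.005,0.018,0,-0.001,0],[0.005,0.018,0,0,0],[0.005,0.014,0,0,0],[0.005,0.006,0,0,0],[0.005,0.002,0,0,0]]'
python3 -m crank '[[0.005,0,0,0,0],[0.005,0.001,0,0,0],[0.005,0,0,0,0],[0.005,0.001,0,0,0],[0.005,0,0,0,0]]'
python3 -m crank '[[0.005,0.001,0,0,0],[0.005,0,0,0,0],[0.005,0,0,0,0]]'
```

```text
t: 11.45
tcp_pos: [0.6041, 0.167, 0.0255]
tool_rot: [-0.69, -0.153, 0.691, -0.153]
force: [-0.6, 0.4, -0.7]
finger_gap: 0.125
t: 11.95
tcp_pos: [0.6052, 0.167, 0.0245]
tool_rot: [0.69, 0.153, -0.69, 0.153]
force: [-0.7, -0.3, -1.1]
finger_gap: 0.125
t: 12.25
tcp_pos: [0.6051, 0.1671, 0.0233]
tool_rot: [-0.69, -0.153, 0.69, -0.153]
force: [0.4, -1.0, 0.5]
finger_gap: 0.12
```

```bash
python3 -m crank '[[0.005,0.001,0,0,0],[0.005,0,0,0,0],[0.005,0,0,0,0]]'
```

```text
t: 12.55
tcp_pos: [0.605, 0.1671, 0.0231]
tool_rot: [0.69, 0.153, -0.69, 0.153]
force: [-1.7, -0.8, 5.3]
finger_gap: 0.125
```

Contact at 5.3 N. Releasing.

```bash
python3 -m crank '[[0.02,0,0,0,0],[0.02,0,0,0,0],[0.04,0,0,0,0],[0.04,0,0,0,0],[0.04,0,0,0,0]]'
python3 -m crank '[[0.04,-0.01,0,0,0],[0.04,-0.02,0,0,0],[0.04,-0.03,0,0,0],[0.04,-0.03,0,0,0],[0.04,0,0,0,0]]'
python3 -m crank '[[0.04,0,0,0,0]]'
python3 go.py .4531 .3188 .11
python3 - <<'E'
from station import snapshot
import cv2
d=snapshot("side");cv2.imwrite("pics/s9.png",cv2.resize(d["image"][200:350,120:320],(800,600)))
E
```

```text
t: 13.05
tcp_pos: [0.605, 0.1671, 0.0221]
tool_rot: [-0.69, -0.153, 0.69, -0.153]
force: [0.1, -0.4, -0.2]
finger_gap: 0.465
t: 13.55
tcp_pos: [0.6085, 0.1675, 0.1175]
tool_rot: [0.694, 0.152, -0.687, 0.153]
force: [0.8, -0.3, 0.5]
finger_gap: 0.468
t: 13.65
tcp_pos: [0.6055, 0.1672, 0.1137]
tool_rot: [0.691, 0.153, -0.69, 0.153]
force: [-0.8, 1.1, -0.6]
finger_gap: 0.468
t 13.65 tcp [0.6055 0.1672 0.1137] gap 0.0399 F [-0.8  1.1 -0.6] q [ 0.09  0.68  1.52 -0.    0.94  1.23]
axes x [ 0.002  0.    -1.   ] y [ 0.422 -0.906  0.001] z [-0.906 -0.422 -0.002]
target [0.4531 0.3188 0.11  ] tool shift [ 0.0033 -0.2018  0.0742]
```

View pics/s9.png

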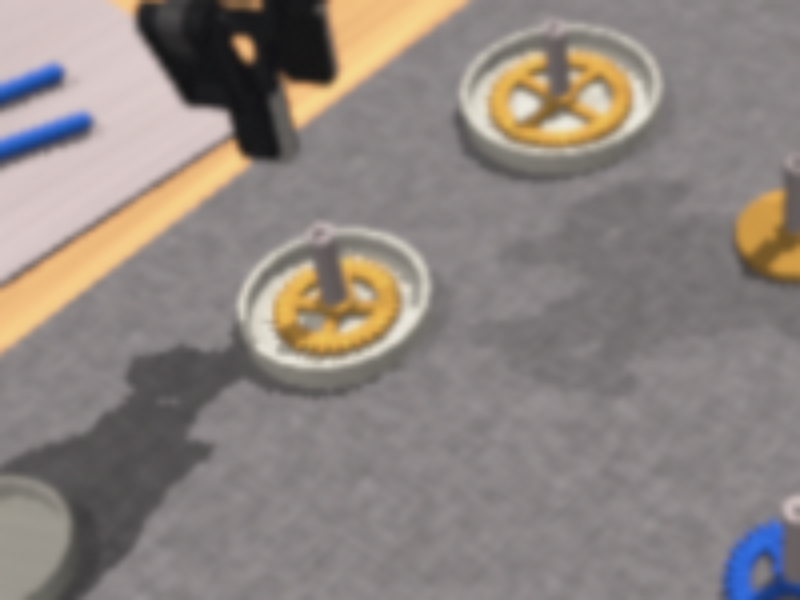

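The medium wheel lies flat in its dish (crop 338,305). Next the small one. The green wheels stand about 75–85 mm from it, roughly along and across the jaw axis, so I'll turn the jaws by about 45°.

```bash
python3 -m crank '[[0.04,0,-0.015,0.006,0],[0.04,0,-0.025,0.009,0],[0.04,0,-0.03,0.011,0],[0.04,0,-0.03,0.011,0],[0.04,0,-0.03,0.011,0]]'
python3 -m crank '[[0.04,0,-0.03,0.011,0],[0.04,0,-0.025,0.009,0],[0.04,0,-0.016,0.006,0],[0.04,0,0,0,0],[0.04,0,0,0,-0.13]]'
python3 go.py .4531 .3188 .0195
```

```text
t: 14.2
tcp_pos: [0.5036, 0.2656, 0.1109]
tool_rot: [-0.689, -0.153, 0.692, -0.153]
force: [0.1, -0.4, -0.7]
finger_gap: 0.47
t: 14.7
tcp_pos: [0.4529, 0.3181, 0.1118]
tool_rot: [-0.678, -0.199, 0.679, -0.199]
force: [1.6, -1.2, 0.6]
finger_gap: 0.47
t 14.7 tcp [0.4529 0.3181 0.1118] gap 0.0401 F [ 1.6 -1.2  0.6] q [ 0.41  0.6   1.72 -0.    0.82  1.41]
axes x [-0.    -0.001 -1.   ] y [ 0.54  -0.842  0.   ] z [-0.842 -0.54   0.001]
target [0.4531 0.3188 0.0195] tool shift [ 0.0923 -0.0005 -0.0006]
```

```bash
python3 -m crank '[[0.04,0,0,0,-0.13],[0.04,0,0,0,-0.13],[0.04,0,0,0,-0.13],[0.04,0,0,0,-0.13],[0.04,0,0,0,-0.13]]'
python3 -m crank '[[0.04,0,0,0,0],[0.04,0,0,0,0]]'
python3 go.py .4531 .3188 .0195
python3 - <<'E'
from station import snapshot
import cv2
d=snapshot("side");cv2.imwrite("pics/s10.png",cv2.resize(d["image"][290:440,100:300],(800,600)))
E
```

```text
t: 15.2
tcp_pos: [0.4541, 0.3171, 0.112]
tool_rot: [-0.58, -0.405, 0.58, -0.405]
force: [1.1, -1.0, -0.8]
finger_gap: 0.468
t: 15.4
tcp_pos: [0.4537, 0.3174, 0.112]
tool_rot: [-0.581, -0.403, 0.581, -0.403]
force: [-0.5, 0.3, 0.3]
finger_gap: 0.468
t 15.4 tcp [0.4537 0.3174 0.112 ] gap 0.04 F [-0.5  0.3  0.3] q [ 0.41  0.6   1.72 -0.    0.82  0.77]
axes x [-0. -0. -1.] y [ 0.936 -0.351  0.   ] z [-0.351 -0.936  0.   ]
target [0.4531 0.3188 0.0195] tool shift [ 0.0925 -0.0011 -0.0011]
```

View pics/s10.png

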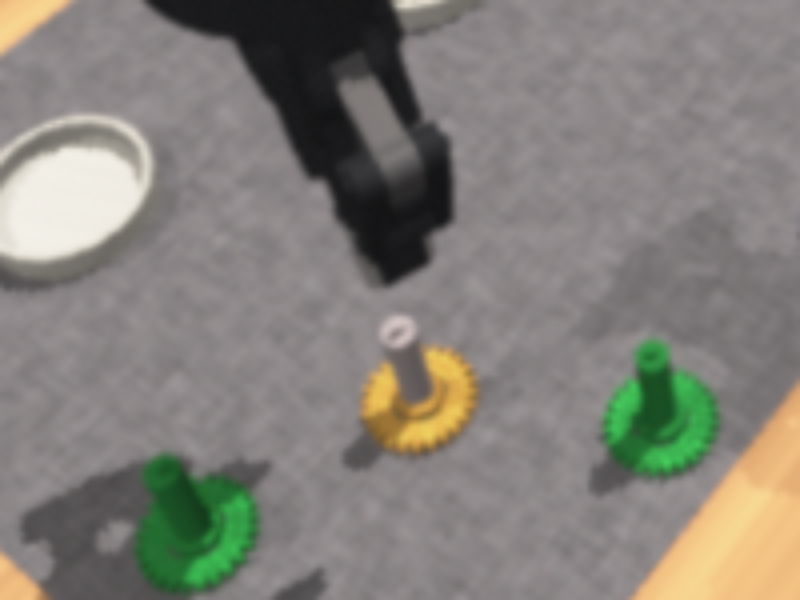

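Jaws over the small brass wheel (crop 420,395); the green ones at (195,530) and (660,420) are clear. Gripping.

```bash
python3 -m crank '[[0.04,0.025,-0.001,-0.001,0],[0.04,0.025,0,0,0],[0.04,0.022,0,0,0],[0.04,0.014,0,0,0],[0.04,0.007,0,0,0]]'
python3 -m crank '[[0.04,0,0,0,0],[0.005,0,0,0,0],[0.005,0,0,0,0],[0.005,0,0,0,0],[0.005,0,0,0,0]]' 40
python3 -m crank '[[0.005,0,0,0,0],[0.005,0,0,0,0],[0.005,-0.005,0,0,0],[0.005,-0.01,0,0,0],[0.005,-0.01,0,0,0]]' 40
python3 go.py .6218 .3374 .085
python3 - <<'E'
from station import snapshot
import cv2
d=snapshot("side");cv2.imwrite("pics/s11.png",cv2.resize(d["image"][290:440,100:300],(800,600)))
E
```

```text
t: 15.95
tcp_pos: [0.4521, 0.3189, 0.018]
tool_rot: [-0.58, -0.404, 0.581, -0.403]
force: [0.3, -0.3, 0.7]
finger_gap: 0.468
t: 16.45
tcp_pos: [0.4532, 0.3196, 0.0202]
tool_rot: [0.581, 0.404, -0.58, 0.404]
force: [-0.3, -0.6, 3.0]
finger_gap: 0.126
t: 16.95
tcp_pos: [0.4522, 0.3192, 0.0448]
tool_rot: [-0.58, -0.404, 0.581, -0.404]
force: [-0.5, -0.2, -0.0]
finger_gap: 0.125
t 16.95 tcp [0.4522 0.3192 0.0448] gap 0.0107 F [-0.5 -0.2 -0. ] q [0.41 0.72 1.75 0.   0.68 0.77]
axes x [-0.001 -0.    -1.   ] y [ 0.938 -0.348 -0.001] z [-0.348 -0.938  0.001]
target [0.6218 0.3374 0.085 ] tool shift [-0.0404  0.1527 -0.076 ]
```

View pics/s11.png

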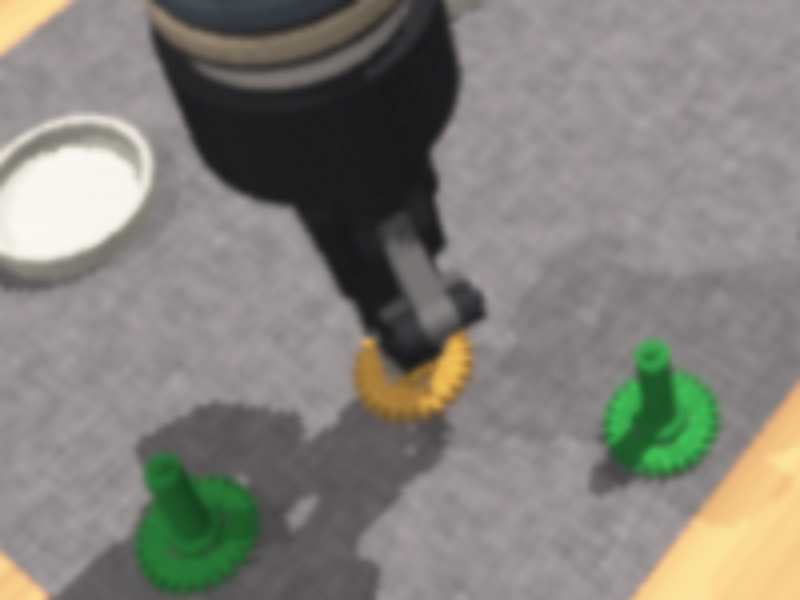

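Small wheel held and lifted (crop 413,370). Carrying it to the small dish.

```bash
python3 -m crank '[[0.005,-0.02,0,0,0],[0.005,-0.02,0.013,-0.006,0],[0.005,0,0.024,-0.012,0],[0.005,0,0.027,-0.014,0],[0.005,0,0.027,-0.014,0]]'
python3 -m crank '[[0.005,0,0.027,-0.014,0],[0.005,0,0.022,-0.01,0],[0.005,0,0.012,-0.006,0],[0.005,0,0,0,0],[0.005,0,0,0,0]]'
python3 go.py .6218 .3374 .0225
python3 - <<'E'
from station import snapshot
import cv2
d=snapshot("side");cv2.imwrite("pics/s12.png",cv2.resize(d["image"][250:400,30:230],(800,600)))
E
```

```text
t: 17.5
tcp_pos: [0.5547, 0.331, 0.0852]
tool_rot: [0.581, 0.404, -0.58, 0.404]
force: [0.8, -0.8, -1.1]
finger_gap: 0.126
t: 18.0
tcp_pos: [0.6205, 0.3375, 0.0841]
tool_rot: [-0.58, -0.404, 0.581, -0.404]
force: [-0.2, 0.5, 0.3]
finger_gap: 0.124
t 18.0 tcp [0.6205 0.3375 0.0841] gap 0.0106 F [-0.2  0.5  0.3] q [0.34 0.8  1.32 0.   1.02 0.7 ]
axes x [-0.002 -0.    -1.   ] y [ 0.938 -0.348 -0.001] z [-0.348 -0.938  0.001]
target [0.6218 0.3374 0.0225] tool shift [ 0.0616  0.0013 -0.0004]
```

View pics/s12.png

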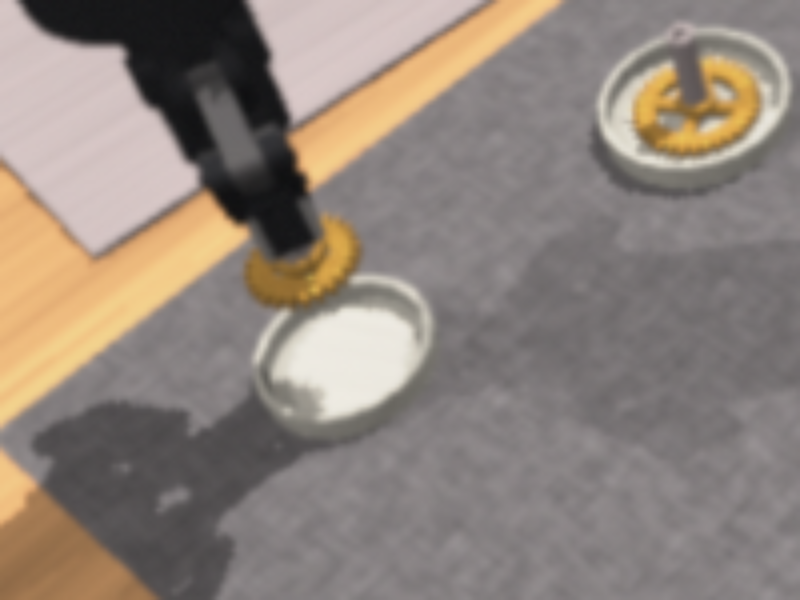

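Wheel (crop 303,265) above the small dish (345,355). Lowering.

```bash
python3 -m crank '[[0.005,0.018,0.001,0,0],[0.005,0.018,0,0,0],[0.005,0.014,0,0,0],[0.005,0.006,0,0,0],[0.005,0.002,0,0,0]]'
python3 -m crank '[[0.005,0,0,0,0],[0.005,0.001,0,0,0],[0.005,0,0,0,0],[0.005,0.001,0,0,0],[0.005,0,0,0,0]]'
python3 -m crank '[[0.005,0.001,0,0,0],[0.005,0,0,0,0],[0.005,0,0,0,0]]'
```

```text
t: 18.55
tcp_pos: [0.6212, 0.337, 0.0242]
tool_rot: [-0.579, -0.404, 0.582, -0.404]
force: [-0.6, 0.1, -0.4]
finger_gap: 0.128
t: 19.05
tcp_pos: [0.6226, 0.3374, 0.0247]
tool_rot: [0.581, 0.404, -0.58, 0.404]
force: [-0.1, -0.1, -0.6]
finger_gap: 0.119
t: 19.35
tcp_pos: [0.6224, 0.3374, 0.0233]
tool_rot: [-0.58, -0.404, 0.58, -0.404]
force: [-1.2, 0.9, -0.1]
finger_gap: 0.125
```

```bash
python3 -m crank '[[0.005,0.001,0,0,0],[0.005,0,0,0,0],[0.005,0,0,0,0]]'
```

```text
t: 19.65
tcp_pos: [0.6224, 0.3374, 0.0232]
tool_rot: [0.58, 0.404, -0.58, 0.404]
force: [-2.0, -0.7, 5.1]
finger_gap: 0.126
```

Contact at 5.1 N. Releasing, rising, and moving clear.

```bash
python3 -m crank '[[0.02,0,0,0,0],[0.02,0,0,0,0],[0.04,0,0,0,0],[0.04,0,0,0,0],[0.04,0,0,0,0]]'
python3 -m crank '[[0.04,-0.01,0,0,0],[0.04,-0.02,0,0,0],[0.04,-0.03,0,0,0],[0.04,-0.03,0,0,0],[0.04,-0.03,0,0,0]]'
python3 -m crank '[[0.04,-0.03,-0.02,0,0],[0.04,-0.02,-0.03,0,0],[0.04,0,-0.03,0,0],[0.04,0,-0.03,0,0],[0.04,0,-0.02,0,0]]'
python3 -m crank '[[0.04,0,0,0.03,0],[0.04,0,0,0.04,0],[0.04,0,0,0.04,0],[0.04,0,0,0.04,0],[0.04,0,0,0.04,0]]'
python3 -m crank '[[0.04,0,0,0.04,0],[0.04,0,0,0.04,0],[0.04,0,0,0.04,0],[0.04,0,0,0.02,0],[0.04,0,0,0,0]]'
python3 go.py
python3 - <<'E'
from station import snapshot
import cv2,pickle
for n in("top","side"):
    d=snapshot(n);cv2.imwrite(f"pics/{n}F.png",d["image"]);pickle.dump(d,open(n+"F.pkl","wb"))
E
```

```text
t: 20.15
tcp_pos: [0.6224, 0.3374, 0.0221]
tool_rot: [-0.58, -0.404, 0.58, -0.404]
force: [-0.1, -0.6, -0.6]
finger_gap: 0.467
t: 20.65
tcp_pos: [0.6225, 0.3374, 0.1442]
tool_rot: [0.581, 0.404, -0.58, 0.404]
force: [-0.3, 0.3, -0.2]
finger_gap: 0.472
t: 21.15
tcp_pos: [0.4985, 0.3832, 0.1934]
tool_rot: [0.58, 0.404, -0.58, 0.404]
force: [-0.3, 0.2, -0.5]
finger_gap: 0.467
t: 21.65
tcp_pos: [0.4342, 0.2032, 0.1927]
tool_rot: [0.581, 0.404, -0.58, 0.404]
force: [-0.6, -1.3, 0.6]
finger_gap: 0.468
t: 22.15
tcp_pos: [0.3852, 0.0714, 0.1926]
tool_rot: [-0.581, -0.403, 0.581, -0.403]
force: [0.1, -0.5, -0.4]
finger_gap: 0.463
t 22.15 tcp [0.3852 0.0714 0.1926] gap 0.0396 F [ 0.1 -0.5 -0.4] q [-0.1   0.28  2.03 -0.    0.83  0.26]
axes x [-0. -0. -1.] y [ 0.936 -0.351  0.   ] z [-0.351 -0.936  0.   ]
```

View pics/topF.png

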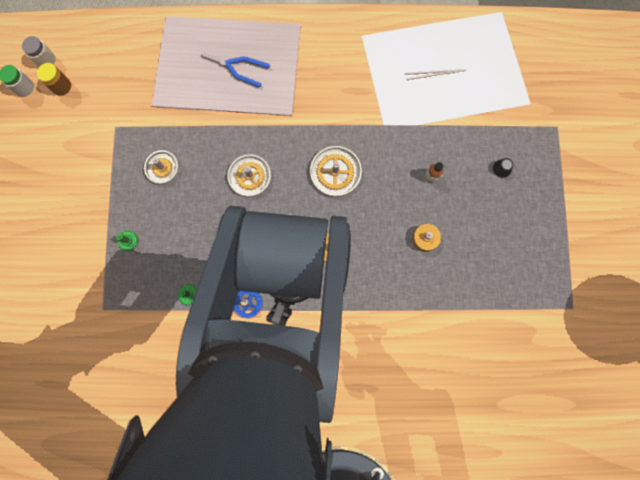

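View pics/sideF.png

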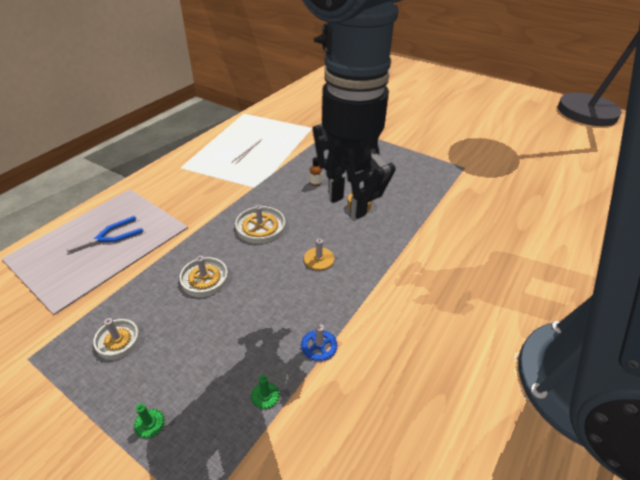

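Top view: wheels in their dishes at (161,167), (249,175) and (336,171). The disc, barrel, bottle, loupe, green and blue pieces are at their old pixels. One numeric check, then hand in.

```bash
python3 - <<'E'
from h import *
for n,cs0 in(("top",[(336,171),(249,175),(161,167)]),("side",[(260,224),(204,276),(117,339)])):
    d=pickle.load(open(n+"F.pkl","rb"))
    m=cv2.inRange(cv2.cvtColor(d["image"],cv2.COLOR_BGR2HSV),(10,110,60),(28,255,255))
    for u,v in cs0:
        k=np.zeros_like(m);cv2.circle(k,(u,v),24,255,-1)
        p=np.argwhere(m&k)[:,::-1]
        P=plane(d,p,.008)[:,:2].astype(np.float32)
        c,r=cv2.minEnclosingCircle(P*1000);print(n,np.round(c,1),"dia",round(2*r,1))
E
python3 - <<'E'
from station import manip
s=manip.sense();print(s["t"],s["qd"].round(3));manip.sign_off()
E
```

```text
top [612.6   3.5] dia 69.6
top [605.  166.4] dia 53.1
top [622.4 336.8] dia 37.2
side [610.9   4.2] dia 71.5
side [603.2 167.7] dia 55.3
side [620.3 337.4] dia 38.7
22.25 [ 0.028  0.01  -0.013 -0.    -0.    -0.   ]
the job is handed in; nothing more can be done
```

All three brass wheels are in the dish of their own size, placed in the order large, medium, small. I handed the job in at about 22 s. Each was lifted by its shaft, lowered until it touched the dish floor at 5–8 N, and then released.

**Position:** in the last pictures from both cameras each wheel is within about 1 mm of its dish's centre, lying flat with its shaft upright.

**Bystanders:** the bottle, loupe, barrel and both green wheels looked unmoved in the final top view. The arm partly hid the disc and the blue wheel there, but the side view shows them where they were.

**Disagreements:** the two cameras differ by about 2 mm, which is the stated calibration accuracy. No check failed.

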